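# Slide the compartment cover off an upturned griddle

## Task

Take the cover off the cable compartment of the upturned griddle: press it with a fingertip and drag it along its channel until its end overhangs the edge of the housing by about 4 cm, without letting it drop off, then pinch the overhanging end by its two sides, lift it clear and set it down gently, flat in the dark shallow pan, and let go. Never press the thin plastic harder than about 15 N, and leave the bottle, the meter and the small screw tin where they are.

Things in the scene. Friction and masses are not known exactly. Their poses are not given: they have to be found in the camera images.
- housing: Upturned griddle base, fixed: red plastic shell 300 (x) x 260 (y) x 85 mm high, on a plinth 5 mm wider all round. Origin: centre of its underside, z up. Three rubber feet stand 12 mm above its top at (x, y) = (125, 105), (125, -105), (-125, 105) mm; a panel 3 mm high fills x 5 to 105, y -60 to 60. Rigid, but its thin plastic breaks if the cover or a finger presses it with over 22 N.
- mouth (a point): Middle of the open end of the channel sunk in the housing's top, on its floor, at the housing's edge, 76 mm above the table. Axes as the housing's: -y points out over the edge, beyond which the side drops to the table. The channel runs from here 152 mm to +y, where it is closed; 63 mm wide, 9 mm deep, open above. This point is at x -60, y -130 mm of the housing.
- cover: Plain grey plastic plate 60 (x) x 140 (y) x 8 mm, about 0.1 kg, no handle, flat in the channel, length along it, its top 1 mm below the shell's, so its sides cannot be gripped there. Origin: centre of its underside. Dragging it takes 3 to 5 N; a fingertip slips on it unless it presses with some 7 to 10 N. It tips off if its centre passes the edge.
- cover_lead (a point): Middle of the cover's -y end, on its underside (70 mm from its origin): the end that goes out over the edge.
- pan: Dark steel shallow pan, fixed, open above, 180 (x) x 220 (y) mm, rim 18 mm high, walls and floor 5 mm thick; origin at the centre of its underside, so that its inner floor is 5 mm above the origin.
- drink: Drink bottle with an orange cap, 62 mm across, 160 mm tall, standing; origin at the centre of its underside. Bystander.
- meter: Red and black hand multimeter, 85 x 150 x 42 mm, lying; origin at the centre of its underside. Bystander.
- tin: Small closed round metal screw tin, 52 mm across, 22 mm high; origin at the centre of its underside. Bystander.
- spring (a point): Steel leaf spring in the channel's +x wall, at its rest place 45 mm in from the mouth. It presses the cover sideways with about 5 N against the other wall and slows its sliding.
- ledge: The fixed floor plate of the channel, under the cover: red plastic, 63 x 152 mm, 6 mm thick, its top 76 mm above the table; origin at the centre of its underside. It bears the press of the fingertip on the cover and breaks at more than 22 N.
There are look-alikes about, which are no part of the job. Several things have the shape of the cover; the one meant has the colours described above.

How it is judged:
By the outcome, as a careful person would: the job done as asked, in the order asked, and still so for the second after the job is handed in, with the robot touching nothing.
It also fails if it takes over 64 s, if anything falls off the work surface, if the arm or the gripper's body presses on something with over 40 N, if the wrist force passes 120 N, or if a joint passes its speed limit or range.

## Robot

A 7-joint arm with a two-finger parallel gripper is mounted at the origin on the work surface. World frame = base frame: x ahead of the robot, y to its left, z up, the work surface at z = 0. Lengths are in m, angles in rad, forces in N, time in s.
With the tool pointing down it reaches from about 0.4 to 0.875 m from the base axis. Payload 19.3 kg.
Tool frame: the origin (TCP) lies midway between the tips of the shut fingers; the grasp point (between the pads) lies 19 mm behind it; x points along the fingers, y is the direction in which the jaws open and shut, and the axes are right-handed (so a half turn about x gives the same grasp; the last joint's range is limited). The gripper opens to 85 mm and grips with 20 to 120 N. Pads are 22 mm wide; open, the fingers measure 114 mm over their backs; the gripper's body (76 mm by 85 mm) begins 54 mm behind the grasp point. The pads swing forward as they close: fully open they stand 13 mm farther back than shut.
Start: joints at [1.256, 0.521, -0.036, 1.599, 0.021, 1.021, -0.113], TCP at [0.151, -0.606, 0.231] pointing down, gripper open.
Joint ranges: [-2.91, 2.91], [-0.3, 2.13], [-1.5, 1.42], [0.17, 2.43], [-1.26, 4.41], [0.16, 1.93], [-2.52, 2.52]. Speed limits (rad/s): [1.89, 1.89, 2.39, 2.39, 3.01, 3.01, 3.01].

## Interface

Orientations are given as [roll, pitch, yaw] about the fixed x, y, z axes, in that order (R = Rz(yaw) Ry(pitch) Rx(roll)).
In Python, from workcell import telemetry, vision, workorder gives the robot as it stands. The module is installed in compiled form; this text tells all that it offers.
- The arm moves only by the tool play_rows, never from a script. Its argument "deltas" is a list of rows, each a list of 7 numbers: the shift along the world's x, y, z in mm, then the turn, a rotation vector about the world's x, y, z in degrees, then the finger opening in mm, from 0 to 85.4. In form: [[x, y, z, wx, wy, wz, jaw], ...]. A call has 1 to 8 rows; each row shifts and turns the commanded pose from where the row before left it; what a row does not reach is not made up. A row lasts 1/8 s, in which the tool goes at most 62.5 mm and 10.7 degrees, less where a joint would pass 70% of its speed; a pose out of reach is approached as far as the arm can. A call with a gripper value outside its range is refused whole. The fingers move at their own pace and stop on an object; "grip_force" is the grip in N (left out, the last holds). Time passes only in rows, so rows that do not move let the fingers close. It gives the time, the measured TCP pose, the force and the opening at its end, in the units of the state.
- telemetry.observe(): the state, without advancing time (a new reading comes with each control period).
- vision.grab_frame(name): name is "side" or "top" or "wrist"; returns the picture (384x512x3 uint8, red, green, blue); there is no depth.
- vision.camera_info(name): a dict with "mtx" (3x3 intrinsics, pixels), "rvec" (rotation vector, rad) and "tvec" (3), from world to camera coordinates, as OpenCV has them. Camera axes: x right, y down, z forward; pixel columns grow to the right and rows downward; lengths in m; the calibration is good to about 2 mm. A picture is of the moment at which its call begins: read the wrist's pose just before it. camera_info takes no time and is no camera call; for the wrist camera it gives the pose at the moment of the call.
- workorder.job_done(): hands the job in, once; it reports no verdict.
The state is a dict: "clock": time; "qpos": joint angles; "qd": joint speeds; "joint_efforts": joint torques, N m; "position": TCP position; "tool_rot": TCP orientation; "force": force on the tool from outside, world axes, zero at the start; "moment": the same for the moment, N m; "grip_width": finger opening in m.
Only numpy, scipy, OpenCV 4.12 (cv2) and the standard library are available. Lean on these libraries where they do the work, as an engineer would, in place of code of your own. Each camera call takes 0.05 s, during which the arm holds its last target. There are 200 camera calls.

## Working session

There is one attempt and no reset: what is moved stays moved. The work goes in short steps, Python scripts to look and compute and a tool call to move; the robot and the scene stay as the last step left them, time stands still between calls to the robot, and variables do not carry over. Pictures are saved under pics/ and viewed, about 8 in all and at most 12, crops included, and the job is handed in when it is done.

Besides the shell and the picture viewer there is one more tool, called after "Call:" as name(argument=value, ...) on one line, values as JSON. play_rows: Moves the arm, as the interface text tells. Its arguments: {"type":"object","properties":{"deltas":{"type":"array","items":{"type":"array","items":{"type":"number"}}},"grip_force":{"type":"number"}},"required":["deltas"]}

```bash
mkdir -p pics; cat > h.py <<'E'
import numpy as np, cv2
from workcell import telemetry, vision, workorder
def cam(n):
    c=vision.camera_info(n); return np.array(c["mtx"],float),np.array(c["rvec"],float),np.array(c["tvec"],float)
def px2w(n,uv,z,c=None):
    K,r,t=c or cam(n); R=cv2.Rodrigues(r)[0]
    o=-R.T@t.ravel(); d=R.T@np.linalg.inv(K)@np.array([uv[0],uv[1],1.])
    return o+d*(z-o[2])/d[2]
def proj(n,P,c=None):
    K,r,t=c or cam(n); return cv2.projectPoints(np.array(P,float).reshape(-1,3),r,t,K,None)[0].reshape(-1,2)
def grab(n,f,crop=None,s=1):
    im=vision.grab_frame(n)[:,:,::-1]
    if crop: x0,y0,x1,y1=crop; im=im[y0:y1,x0:x1]
    im=cv2.resize(im,None,fx=s,fy=s,interpolation=cv2.INTER_CUBIC); cv2.imwrite("pics/"+f,im)
E
python3 - <<'E'
from h import *
print(telemetry.observe())
grab("top","top1.png",s=1.5); grab("side","side1.png",s=1.5)
for n in("top","side"): print(n,cam(n))
E
```

```text
{'clock': 0.0, 'qpos': array([ 1.25579866,  0.52199713, -0.03636556,  1.59997153,  0.02120094,
        1.02107348, -0.11278411]), 'qd': array([ 0.00111764, -0.00011526,  0.00210408, -0.00011775,  0.00052739,
       -0.00026595, -0.00015272]), 'joint_efforts': array([ 2.61014893e-04, -9.27103615e+01,  1.98001519e+00, -3.69935381e+01,
        1.79228734e-02,  8.13302526e-03,  5.93361733e-05]), 'position': array([ 0.15138745, -0.60606728,  0.23074888]), 'tool_rot': array([-1.51823007,  1.56973167,  1.86819908]), 'force': array([-0.0279468 ,  0.13439865, -0.3081479 ]), 'moment': array([ 0.04246315,  0.04466083, -0.03223966]), 'grip_width': 0.08544478231668638}
top (array([[493.92841116,   0.        , 261.38327555],
       [  0.        , 493.92841116, 185.95167324],
       [  0.        ,   0.        ,   1.        ]]), array([ 2.12783125, -2.16765443,  0.12010317]), array([0.08162384, 0.48917039, 1.3977694 ]))
side (array([[376.49642792,   0.        , 256.32669205],
       [  0.        , 376.49642792, 189.00904849],
       [  0.        ,   0.        ,   1.        ]]), array([ 0.81432412, -2.45533029,  1.19518532]), array([0.43048965, 0.21725827, 0.73374306]))
```

View pics/top1.png

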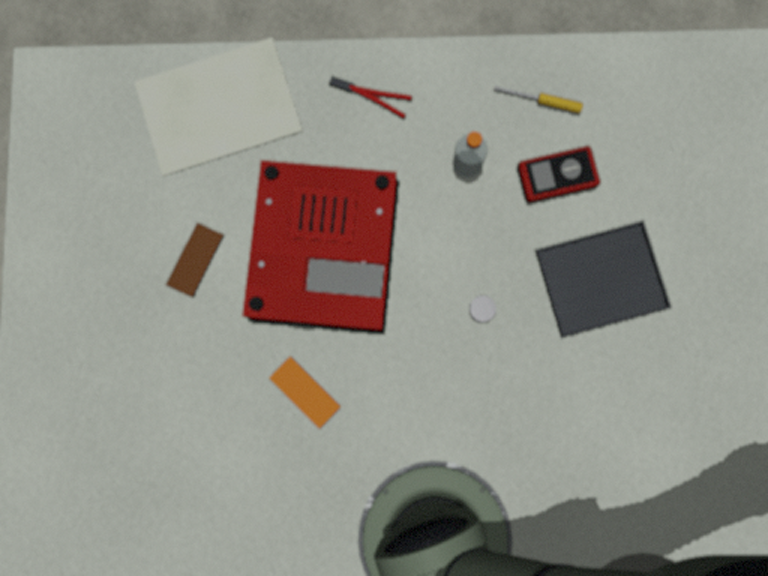

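View pics/side1.png

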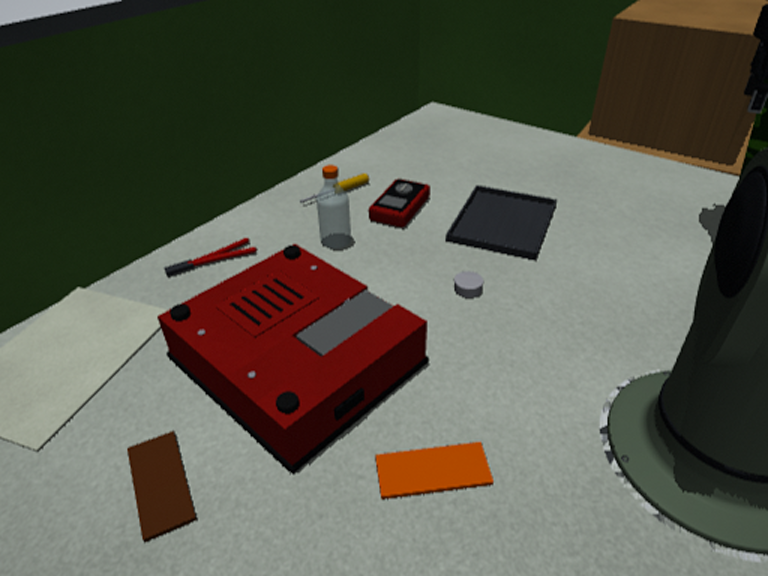

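The top view shows the housing (feet at about (271,173), (382,183), (257,303) in the 1.5× picture), the grey cover at (345,278), and its open end on the right near (385,280). The pan is at (603,280), the tin at (482,309), the bottle at (470,158) and the meter at (558,175). I'll enlarge it to get a pose.

```bash
python3 - <<'E'
from h import *
grab("top","top2.png",crop=(155,95,285,230),s=4.4)
im=vision.grab_frame("top").astype(int)
c=cam("top")
# feet: dark blobs on red
sub=im.sum(2)
for (u,v) in ((181,115),(255,122),(171,202)):
    ys,xs=np.mgrid[v-7:v+8,u-7:u+8]; w=np.clip(130-sub[v-7:v+8,u-7:u+8],0,None)*((xs-u)**2+(ys-v)**2<40)
    p=((xs*w).sum()/w.sum(),(ys*w).sum()/w.sum()); print(p,px2w("top",p,.097,c))
for nm,p,z in (("pan1",(536,250),.018),("pan2",(642,222),.018),("pan3",(669,307),.018),("pan4",(562,336),.018),("tin",(482,309),.022),("drink cap",(475,139),.16),("meter",(558,172),.042)):
    print(nm,px2w("top",np.array(p)/1.5,z,c))
E
```

```text
(np.float64(180.81107142857144), np.float64(115.08535714285715)) [0.68828379 0.29539979 0.097     ]
(np.float64(254.22044609665429), np.float64(121.50743494423791)) [0.66514991 0.08850531 0.097     ]
(np.float64(170.7281589801275), np.float64(202.04199475065616)) [0.44239699 0.3224637  0.097     ]
pan1 [ 0.54379436 -0.20916495  0.018     ]
pan2 [ 0.59506525 -0.41818542  0.018     ]
pan3 [ 0.4273818  -0.45987398  0.018     ]
pan4 [ 0.37539575 -0.25191895  0.018     ]
tin [ 0.42998961 -0.09976552  0.022     ]
drink cap [ 0.72446815 -0.08268547  0.16      ]
meter [ 0.69256611 -0.2539002   0.042     ]
```

View pics/top2.png

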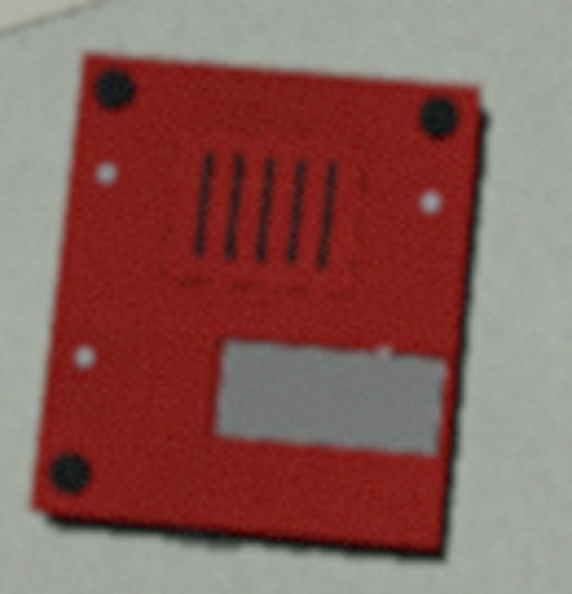

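```bash
cat >> h.py <<'E'
from scipy.spatial.transform import Rotation as Ro
def tool(s): return Ro.from_euler("xyz",s["tool_rot"]).as_matrix()
YAW=np.radians(-6.3); hx=np.array([np.cos(YAW),np.sin(YAW),0]); hy=np.array([-hx[1],hx[0],0])
F=np.array([[.68828,.2954,0],[.66515,.08851,0],[.4424,.32246,0]]); L=np.array([[125,105],[125,-105],[-125,105]])/1000
H=(F-L@np.array([hx,hy])).mean(0)
M=H-.06*hx-.13*hy+[0,0,.076]
def inch(p): d=np.array(p)-M; return np.round([d@hx*1000,d@hy*1000,d[2]*1000],1)
E
python3 - <<'E'
from h import *
s=telemetry.observe(); R=tool(s); print(R.round(3)); print("H",H,"M",M,(F-L@np.array([hx,hy])).round(4))
for p in ((215,437),(222,341),(446,360),(440,454)):
    w=px2w("top",np.array(p)/4.4+[155,95],.084); print(w,inch(w))
j=R[:,1]; t=np.degrees(np.arctan2(j[1],j[0])); print("jaw angle",t)
print("press start (70mm in+...)",M+.085*hy,"cover centre", M+.08*hy)
E
```

```text
[[-0.     0.242 -0.97 ]
 [ 0.001 -0.97  -0.242]
 [-1.    -0.001  0.   ]]
H [0.55335426 0.2052403  0.        ] M [0.47945114 0.08260943 0.076     ] [[0.5525 0.2048 0.    ]
 [0.5524 0.2066 0.    ]
 [0.5551 0.2044 0.    ]]
[0.46354427 0.2325268  0.084     ] [-32.3 147.3   8. ]
[0.52500606 0.22789843 0.084     ] [ 29.3 149.4   8. ]
[0.50992013 0.08534281 0.084     ] [30.   6.1  8. ]
[0.44997893 0.09010353 0.084     ] [-30.1   4.2   8. ]
jaw angle -75.9747418192855
press start (70mm in+...) [0.48877856 0.16709611 0.076     ] cover centre [0.48822989 0.16212631 0.076     ]
```

Call:
play_rows(deltas=[[37,38,0,0,0,4,0],[37,38,0,0,0,4,0],[37,38,0,0,0,4,0],[37,38,0,0,0,4,0],[37,38,0,0,0,4,0],[37,38,0,0,0,4,0],[37,38,0,0,0,4,0],[37,38,0,0,0,4,0]], grip_force=40)

```text
clock: 1.2
position: [0.4484, -0.3011, 0.2314]
tool_rot: [0.992, 1.571, -1.344]
force: [0.6, -0.6, 0.2]
grip_width: 0.0001
```

Call:
play_rows(deltas=[[5,46,0,0,0,4,0],[5,46,0,0,0,4,0],[5,46,0,0,0,4,0],[5,46,0,0,0,4,0],[5,46,0,0,0,4,0],[5,46,0,0,0,4,0],[5,46,0,0,0,4,0],[5,46,0,0,0,4,0]])

```text
clock: 2.2
position: [0.4874, 0.067, 0.2314]
tool_rot: [1.28, 1.571, -0.498]
force: [-0.0, 0.2, 0.0]
grip_width: -0.0
```

Call:
play_rows(deltas=[[0,46,-20,0,0,3,0],[0,55,-20,0,0,2.7,0],[0,0,-20,0,0,0,0],[0,0,0,0,0,0,0]])

```text
clock: 2.7
position: [0.4866, 0.1666, 0.1702]
tool_rot: [-1.133, 1.568, -2.813]
force: [-0.4, -0.2, 0.6]
grip_width: 0.0
```

```bash
python3 - <<'E'
from h import *
s=telemetry.observe(); print(s["clock"],s["position"],inch(s["position"]),s["force"],s["grip_width"]); print(tool(s).round(3)); j=tool(s)[:,1]; print(np.degrees(np.arctan2(-j[1],-j[0])),np.degrees(np.arctan2(j[1],j[0])))
print((M+.085*hy-s["position"])*1000)
grab("wrist","wr1.png",s=1.4); print(proj("wrist",[M+[0,0,.009],M+.08*hy+[0,0,.008]])*1.4)
E
```

```text
2.7 [0.48662282 0.16658257 0.17021628] [-2.1 84.3 94.2] [-0.37494791 -0.20068939  0.58941571] 9.291736170572207e-07
[[-0.002  0.994 -0.108]
 [-0.001 -0.108 -0.994]
 [-1.    -0.002  0.001]]
173.77225100380124 -6.227748996198765
[  2.15573443   0.51354243 -94.21627877]
[[353.26753004 405.20953473]
 [353.39011769 286.32241976]]
```

View pics/wr1.png

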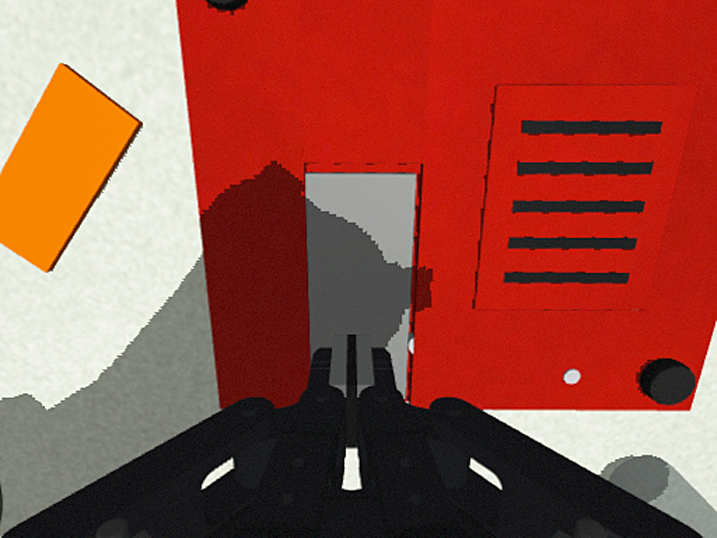

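```bash
python3 - <<'E'
from h import *
for nm,p,z in (("TL",(306,174),.084),("TR",(417,174),.084),("L300",(308,300),.084),("R300",(413,300),.084),("chTL",(305,164),.085),("chTR",(422,164),.085),("edgeL",(219,408),.085),("edgeR",(690,409),.085),("footc",(667,380),.097)):
    w=px2w("wrist",np.array(p)/1.4,z); print(nm,w,inch(w))
E
```

```text
TL [0.46993571 0.22824517 0.084     ] [-25.4 143.7   8. ]
TR [0.52899007 0.22169323 0.084     ] [ 34.  143.7   8. ]
L300 [0.46076663 0.15658466 0.084     ] [-26.7  71.5   8. ]
R300 [0.52213657 0.14981181 0.084     ] [35.1 71.5  8. ]
chTL [0.4702624  0.23347331 0.085     ] [-25.7 148.9   9. ]
chTR [0.53179812 0.22664347 0.085     ] [ 36.2 148.9   9. ]
edgeL [0.39381346 0.08991439 0.085     ] [-85.9  -2.1   9. ]
edgeR [0.69301103 0.05632341 0.085     ] [215.2  -2.7   9. ]
footc [0.66647022 0.08804444 0.097     ] [185.3  25.9  21. ]
```

```bash
python3 - <<'E'
from h import *
s=telemetry.observe(); p=s["position"]; print(p)
q=p.copy(); q[2]=.084
print(proj("wrist",[p,q,p+[0,0,.03]])*1.4, cam("wrist")[0][:,2]*1.4)
print(proj("top",[p])*1.5)
E
```

```text
[0.48726077 0.16626597 0.1711969 ]
[[350.46347322 352.35999126]
 [350.94861434 279.78670943]
 [350.15333703 398.75391711]] [351.06885454 274.79555196   1.4       ]
[[337.02805494 271.71514831]]
```

Call:
play_rows(deltas=[[0,0,-30,0,0,0,0],[0,0,-30,0,0,0,0],[0,0,-10,0,0,0,0],[0,0,0,0,0,0,0]])

```text
clock: 3.25
position: [0.4877, 0.1664, 0.1018]
tool_rot: [0.929, 1.571, -0.752]
force: [0.2, -0.1, -0.4]
grip_width: 0.0001
```

```bash
python3 - <<'E'
from h import *
s=telemetry.observe(); p=s["position"]; print(p,s["force"],inch(p))
q=p.copy(); q[2]=.084
print(proj("wrist",[p,q])*1.4)
grab("wrist","wr2.png",s=1.4)
E
```

```text
[0.48774024 0.16635214 0.10182384] [ 0.21879053 -0.08452082 -0.38606552] [-1.  84.1 25.8]
[[350.39946415 352.32745205]
 [350.49322012 331.93979595]]
```

View pics/wr2.png

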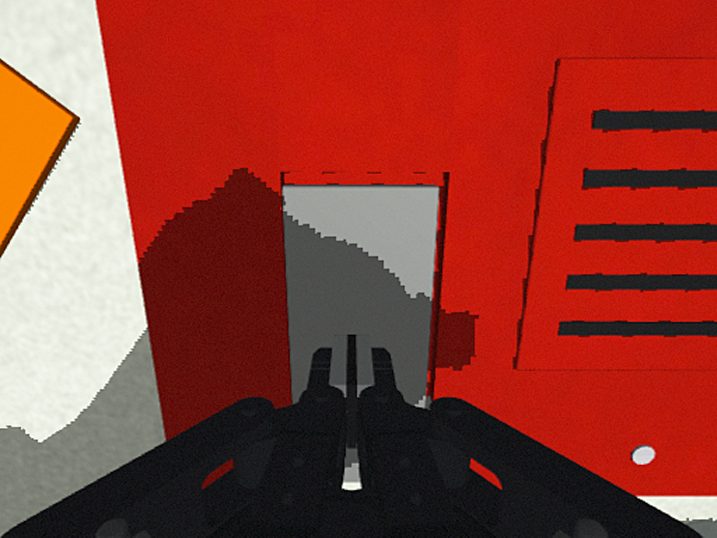

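The wrist view shows the cover's sides at u = 290 and 434 at the tip row (v ≈ 332), against a tool column of 350. So the cover lies about 5 mm further in +x, and the channel gap at the closed end is about 5 mm. I'll correct for that and descend.

Call:
play_rows(deltas=[[5,-0.5,-8,0,0,0,0],[0,0,-6,0,0,0,0],[0,0,-2,0,0,0,0],[0,0,0,0,0,0,0]])

```text
clock: 3.8
position: [0.4923, 0.1662, 0.0852]
tool_rot: [-1.188, 1.57, -2.868]
force: [0.0, -0.3, -0.5]
grip_width: 0.0001
```

Call:
play_rows(deltas=[[0,0,-0.7,0,0,0,0],[0,0,0,0,0,0,0]])

```text
clock: 4.05
position: [0.4925, 0.1662, 0.0847]
tool_rot: [1.887, 1.571, 0.207]
force: [0.7, -0.5, -0.6]
grip_width: 0.0
```

Call:
play_rows(deltas=[[0,0,-0.5,0,0,0,0],[0,0,0,0,0,0,0]])

```text
clock: 4.3
position: [0.4925, 0.1662, 0.0841]
tool_rot: [2.052, 1.571, 0.371]
force: [0.1, 0.2, 0.3]
grip_width: -0.0005
```

Call:
play_rows(deltas=[[0,0,-0.3,0,0,0,0],[0,0,0,0,0,0,0]])

```text
clock: 4.55
position: [0.4925, 0.1661, 0.0841]
tool_rot: [1.181, 1.571, -0.499]
force: [-1.7, -0.7, 7.6]
grip_width: 0.0001
```

Call:
play_rows(deltas=[[0,0,-0.1,0,0,0,0],[0,0,0,0,0,0,0]])

```text
clock: 4.8
position: [0.4925, 0.1661, 0.0841]
tool_rot: [1.189, 1.57, -0.491]
force: [-2.4, -0.6, 9.8]
grip_width: -0.0003
```

Call:
play_rows(deltas=[[-0.1,-1,0,0,0,0,0],[-0.2,-2,0,0,0,0,0],[0,0,0,0,0,0,0]])

```text
clock: 5.18
position: [0.4925, 0.1635, 0.0841]
tool_rot: [2.295, 1.57, 0.615]
force: [-0.8, 0.6, 6.4]
grip_width: 0.0
```

Call:
play_rows(deltas=[[0,0,-0.15,0,0,0,0],[0,0,0,0,0,0,0]])

```text
clock: 5.42
position: [0.4925, 0.1635, 0.0841]
tool_rot: [2.164, 1.57, 0.484]
force: [-1.6, 0.5, 9.8]
grip_width: -0.0
```

Call:
play_rows(deltas=[[-0.2,-2,0,0,0,0,0],[-0.2,-2,0,0,0,0,0]])

```text
clock: 5.68
position: [0.4923, 0.16, 0.0841]
tool_rot: [2.404, 1.569, 0.724]
force: [0.2, 3.0, 7.6]
grip_width: -0.0
```

Call:
play_rows(deltas=[[0,0,-0.1,0,0,0,0],[-0.2,-2,0,0,0,0,0],[-0.2,-2,0,0,0,0,0]])

```text
clock: 6.05
position: [0.4919, 0.1561, 0.084]
tool_rot: [2.454, 1.569, 0.774]
force: [-1.0, 3.7, 10.0]
grip_width: 0.0001
```

```bash
cat >> h.py <<'E'
M=M+.005*hx-.0027*hy
def farend():
    "far (+y) end of the cover: mm in from the mouth, from the wrist picture"
    c=cam("wrist"); s=telemetry.observe(); im=vision.grab_frame("wrist").astype(int); out=[]
    for xo in (-.02,-.01,0,.01):
        ps=[M+xo*hx+k*.0005*hy+[0,0,.008] for k in range(130,310)]
        uv=np.round(proj("wrist",ps,c)).astype(int)
        v=[im[b,a] if 0<=a<512 and 0<=b<384 else np.zeros(3) for a,b in uv]
        g=[p[0]-p[1]>40 for p in v]      # red
        k=[i for i in range(len(g)-3) if all(g[i:i+4])]
        out.append(65+k[0]*.5 if k else None)
    print("t",s["clock"],"tcp",inch(s["position"]),"F",s["force"].round(1),"far end",out)
E
python3 -c "
from h import *
farend()"
```

```text
t 6.05 tcp [-0.7 77.1  8. ] F [-1.   3.7 10. ] far end [144.0, 144.0, 144.0, 144.0]
```

Call:
play_rows(deltas=[[0,0,-0.05,0,0,0,0],[-0.2,-2,0,0,0,0,0],[-0.2,-2,0,0,0,0,0]])

```text
clock: 6.48
position: [0.4915, 0.1522, 0.0841]
tool_rot: [2.434, 1.569, 0.755]
force: [-2.3, 3.7, 10.0]
grip_width: 0.0001
```

```bash
python3 -c "
from h import *
farend()"
```

```text
t 6.475 tcp [-0.7 73.1  8.1] F [-2.3  3.7 10. ] far end [140.5, 140.5, 140.5, 140.0]
```

Call:
play_rows(deltas=[[-0.2,-2,0,0,0,0,0],[-0.2,-2,0,0,0,0,0],[-0.2,-2,0,0,0,0,0],[-0.2,-2,0,0,0,0,0]])

```text
clock: 7.02
position: [0.4906, 0.1442, 0.084]
tool_rot: [2.484, 1.569, 0.804]
force: [-2.0, 4.0, 11.3]
grip_width: -0.0
```

```bash
python3 -c "
from h import *
farend()"
```

```text
t 7.025 tcp [-0.7 65.1  8. ] F [-2.   4.  11.3] far end [132.0, 132.0, 132.0, 131.5]
```

Moving with the finger. I'll continue, watching the press.

Call:
play_rows(deltas=[[-0.2,-2,0,0,0,0,0],[-0.2,-2,0,0,0,0,0],[-0.2,-2,0,0,0,0,0],[-0.2,-2,0,0,0,0,0]])

```text
clock: 7.58
position: [0.4897, 0.1362, 0.084]
tool_rot: [2.504, 1.569, 0.825]
force: [-1.9, 3.7, 12.3]
grip_width: -0.0002
```

Call:
play_rows(deltas=[[-0.2,-2,0.03,0,0,0,0],[-0.2,-2,0,0,0,0,0],[-0.2,-2,0,0,0,0,0],[-0.2,-2,0,0,0,0,0]])

```text
clock: 8.07
position: [0.4888, 0.1281, 0.084]
tool_rot: [2.526, 1.569, 0.847]
force: [-3.4, 5.1, 12.3]
grip_width: 0.0003
```

```bash
python3 -c "
from h import *
farend()"
```

```text
t 8.075 tcp [-0.7 48.9  8. ] F [-3.4  5.1 12.3] far end [116.0, 116.0, 116.0, 115.5]
```

Call:
play_rows(deltas=[[-0.2,-2,0.06,0,0,0,0],[-0.2,-2,0,0,0,0,0],[-0.2,-2,0,0,0,0,0],[-0.2,-2,0,0,0,0,0]])

```text
clock: 8.62
position: [0.488, 0.1201, 0.0841]
tool_rot: [2.566, 1.569, 0.887]
force: [-3.5, 5.0, 12.7]
grip_width: -0.0002
```

Call:
play_rows(deltas=[[-0.2,-2,0.03,0,0,0,0],[-0.2,-2,0,0,0,0,0],[-0.2,-2,0,0,0,0,0],[0,0,0,0,0,0,0]])

```text
clock: 9.12
position: [0.4873, 0.1137, 0.0841]
tool_rot: [2.305, 1.57, 0.625]
force: [-3.3, 2.0, 11.9]
grip_width: 0.0001
```

```bash
python3 -c "
from h import *
farend()
grab('side','side2.png',crop=(170,160,320,290),s=4.4)
print((proj('side',[M,M-.04*hy,M-.04*hy-.03*hx,M-.04*hy+.03*hx])-[170,160])*4.4)"
```

```text
t 9.125 tcp [-0.6 34.4  8.1] F [-3.3  2.  11.9] far end [101.5, 101.5, 101.5, 101.5]
[[371.07082613 168.85365205]
 [422.19500477 134.21785322]
 [464.15564283 157.7619302 ]
 [381.75087838 111.5246896 ]]
```

View pics/side2.png

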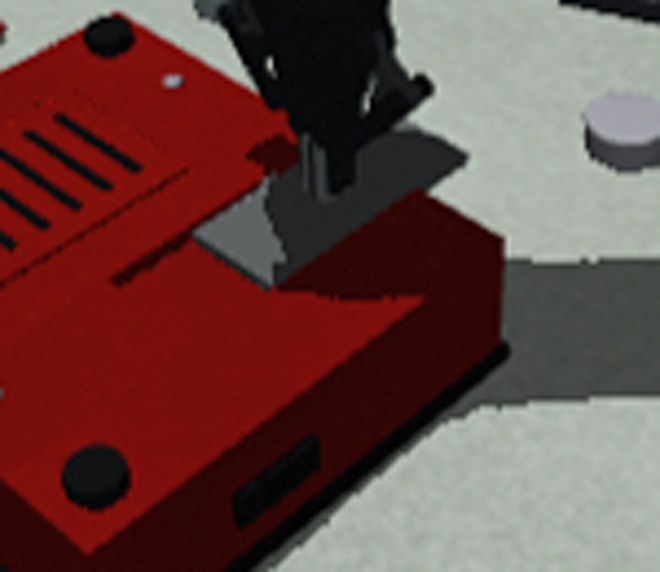

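The projected 40 mm lead corner (464,158) matches the seen corner (467,157), so the overhang is about 4 cm. Next I'll lift off, open and move to the pinch.

Call:
play_rows(deltas=[[0,0,1,0,0,0,0],[0,0,15,0,0,0,0],[0,0,25,0,0,0,20],[-3.4,-28,0,0,0,0,85],[-3.4,-27,0,0,0,0,85],[0,0,0,0,0,0,85],[0,0,0,0,0,0,85]])

```text
clock: 10.1
position: [0.4807, 0.0586, 0.1251]
tool_rot: [2.166, 1.57, 0.486]
force: [-0.0, -0.8, 0.7]
grip_width: 0.0854
```

```bash
python3 - <<'E'
from h import *
s=telemetry.observe(); p=s["position"]; print(p,inch(p),s["force"].round(1),s["grip_width"])
g=p.copy(); g[2]=.084; print(proj("wrist",[g,M-.04*hy+[0,0,.008]])*1.4)
grab("wrist","wr3.png",s=1.4)
E
```

```text
[0.48065944 0.05861012 0.12512029] [ -1.2 -21.   49.1] [-0.  -0.8  0.7] 0.08536392578316329
[[350.64109859 310.59507025]
 [353.05967775 346.65739632]]
```

View pics/wr3.png

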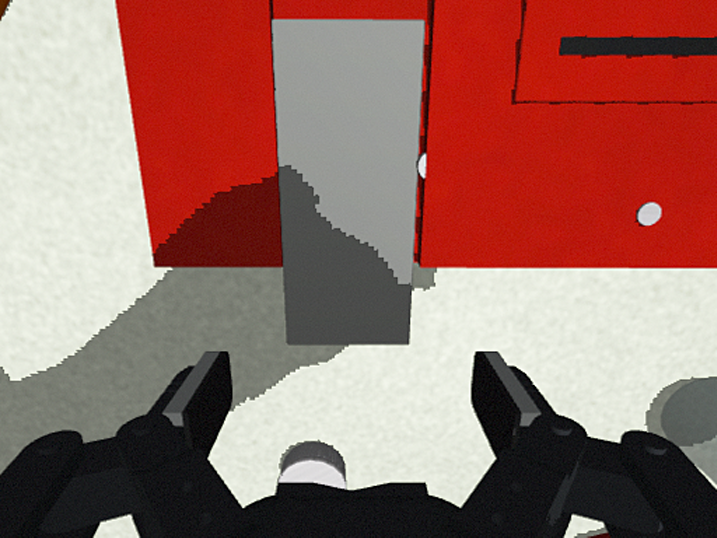

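The lead end is at v = 344 and the edge at v = 266, about 40 mm apart. The cover's middle (u = 349) is within 1 mm of the tool (u = 351). I'll lower and pinch.

Call:
play_rows(deltas=[[-0.7,0,-20,0,0,0,85],[0,0,-20,0,0,0,85],[0,0,-10,0,0,0,85],[0,0,-3,0,0,0,80],[0,0,0,0,0,0,72],[0,0,0,0,0,0,66]], grip_force=30)

```text
clock: 10.9
position: [0.48, 0.0582, 0.072]
tool_rot: [1.805, 1.57, 0.125]
force: [0.3, 0.5, 0.9]
grip_width: 0.0662
```

Call:
play_rows(deltas=[[0,0,0,0,0,0,63],[0,0,0,0,0,0,60],[0,0,0,0,0,0,55],[0,0,0,0,0,0,55],[0,0,0,0,0,0,55]])

```text
clock: 11.52
position: [0.4795, 0.0581, 0.0716]
tool_rot: [-0.499, 1.571, -2.179]
force: [-3.2, -0.5, 5.4]
grip_width: 0.0591
```

Call:
play_rows(deltas=[[0,0,1,0,0,0,55],[0,0,2,0,0,0,55],[0,0,3,0,0,0,55],[0,0,4,0,0,0,55],[0,0,6,0,0,0,55],[0,0,10,0,0,0,55],[0,0,0,0,0,0,55]])

```text
clock: 12.4
position: [0.4804, 0.0582, 0.0985]
tool_rot: [1.812, 1.569, 0.132]
force: [0.5, -0.0, -1.3]
grip_width: 0.0588
```

```bash
python3 - <<'E'
from h import *
s=telemetry.observe(); p=s["position"]; print(s["clock"],p,inch(p),s["force"].round(1),s["moment"].round(3),s["grip_width"])
c=cam("side"); P=M+[0,0,.026]
print((proj('side',[P-.04*hy-.03*hx,P+.1*hy-.03*hx,P+.1*hy+.03*hx],c)-[170,150])*4.4)
grab('side','side3.png',crop=(170,150,320,280),s=4.4)
E
```

```text
12.4 [0.48035615 0.05816132 0.09849303] [ -1.4 -21.5  22.5] [ 0.5 -0.  -1.3] [-0.079  0.012 -0.011] 0.05875484246749811
[[465.04689131 162.83665082]
 [270.05143617 296.33226183]
 [185.8230048  240.85544834]]
```

View pics/side3.png

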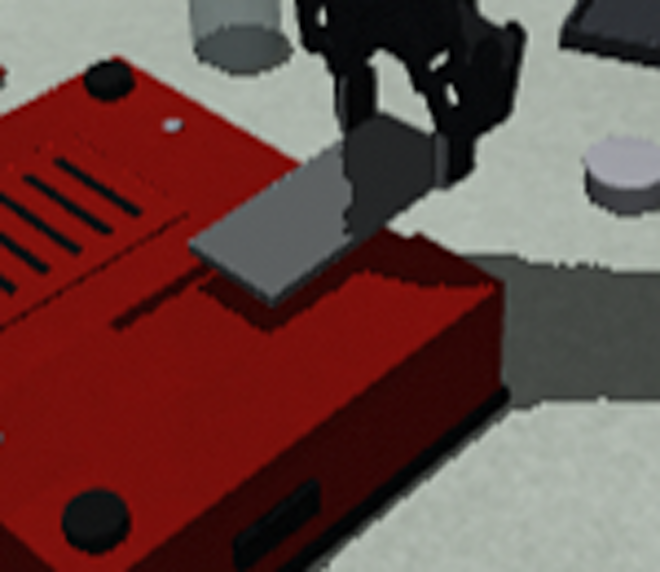

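The cover hangs level in the pinch: its far bottom corner is at (273,305), against (270,296) predicted. I'll carry it to the pan with a 20° turn.

Call:
play_rows(deltas=[[0,0,15,0,0,0,55],[0,0,20,0,0,0,55],[0,-8,15,0,0,0,55],[1,-16,0,0,0,0,55],[1,-24,0,0,0,1,55],[1,-28,0,0,0,1,55],[1,-28,0,0,0,2,55],[1,-28,0,0,0,2,55]])

```text
clock: 13.45
position: [0.484, -0.0761, 0.1469]
tool_rot: [-1.409, 1.57, -2.984]
force: [0.9, -0.9, -2.2]
grip_width: 0.059
```

Call:
play_rows(deltas=[[1,-28,0,0,0,2,55],[1,-28,0,0,0,2,55],[1,-28,0,0,0,2,55],[1,-28,0,0,0,2,55],[1,-28,0,0,0,2,55],[1,-28,0,0,0,2,55],[2,-28,0,0,0,2,55],[2,-28,0,0,0,0,55]])

```text
clock: 14.45
position: [0.4935, -0.3, 0.1467]
tool_rot: [-1.999, 1.57, 2.953]
force: [-0.2, 0.0, -0.7]
grip_width: 0.0589
```

Call:
play_rows(deltas=[[1,-28,0,0,0,0,55],[1,-24,0,0,0,0,55],[1,-20,0,0,0,0,55],[0,-12,0,0,0,0,55],[0,-5,0,0,0,0,55],[0,0,0,0,0,0,55]])

```text
clock: 15.2
position: [0.4977, -0.3866, 0.1475]
tool_rot: [3.075, 1.571, 1.744]
force: [-0.8, -0.5, -1.9]
grip_width: 0.059
```

```bash
python3 - <<'E'
from h import *
s=telemetry.observe(); p=s["position"]; print(s["clock"],p,s["force"].round(1),s["moment"].round(3),s["grip_width"]); R=tool(s); print(R.round(3)); d=np.cross(R[:,1],[0,0,1]); print(np.degrees(np.arctan2(R[1,1],R[0,1])))
grab('wrist','wr4.png',s=1.4)
hy2=np.array([-R[1,1],R[0,1],0]); hx2=R[:,1]
b=p+[0,0,.012]; 
print(proj('wrist',[b-.018*hy2-.03*hx2,b-.018*hy2+.03*hx2,b+.122*hy2-.03*hx2,b+.122*hy2+.03*hx2])*1.4)
E
```

```text
15.2 [ 0.4976947  -0.38656359  0.14746209] [-0.8 -0.5 -1.9] [-0.057 -0.009  0.023] 0.058969278359799045
[[-0.     0.971  0.238]
 [ 0.     0.238 -0.971]
 [-1.     0.    -0.   ]]
13.740291236844179
[[269.41289911 412.81912336]
 [433.33291368 412.86076909]
 [237.70791697 -38.73978829]
 [464.82721094 -38.95207306]]
```

View pics/wr4.png

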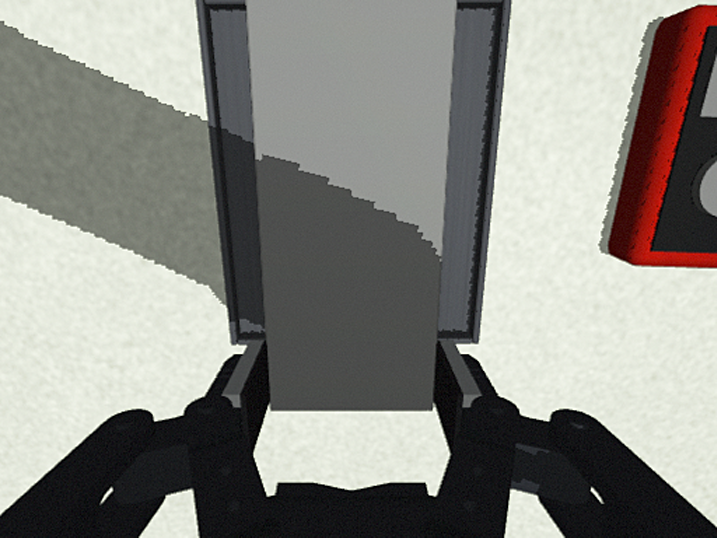

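```bash
python3 - <<'E'
from h import *
s=telemetry.observe(); p=s["position"]; R=tool(s); hx2=R[:,1]; hy2=np.array([-hx2[1],hx2[0],0])
for uv in ((234,343),(477,343),(200,3),(509,3)):
    w=px2w("wrist",np.array(uv)/1.4,.018); d=w-p; print(uv,(d@hx2*1000).round(1),(d@hy2*1000).round(1))
for uv in ((270,411),(433,411)):
    w=px2w("wrist",np.array(uv)/1.4,p[2]+.012); d=w-p; print(uv,(d@hx2*1000).round(1),(d@hy2*1000).round(1))
E
```

```text
(234, 343) -84.9 -61.9
(477, 343) 90.2 -62.0
(200, 3) -85.8 151.1
(509, 3) 89.0 150.9
(270, 411) -29.9 -17.5
(433, 411) 29.6 -17.5
```

The pan's centre is +2 / −4 mm from the cover's centre in the tool frame. I'll correct for that and lower.

Call:
play_rows(deltas=[[3,-3.4,-15,0,0,0,55],[0,0,-30,0,0,0,55],[0,0,-30,0,0,0,55],[0,0,-30,0,0,0,55],[0,0,-18,0,0,0,55],[0,0,-8,0,0,0,55],[0,0,-3,0,0,0,55],[0,0,0,0,0,0,55]])

```text
clock: 16.25
position: [0.501, -0.3905, 0.0141]
tool_rot: [0.658, 1.57, -0.673]
force: [-0.2, 0.7, -1.9]
grip_width: 0.0588
```

Call:
play_rows(deltas=[[0,0,-2,0,0,0,55],[0,0,-2,0,0,0,55],[0,0,-1.5,0,0,0,55],[0,0,0,0,0,0,55]])

```text
clock: 16.75
position: [0.5006, -0.3903, 0.0079]
tool_rot: [-2.228, 1.571, 2.724]
force: [-0.2, 0.2, -0.6]
grip_width: 0.059
```

Call:
play_rows(deltas=[[0,0,-1,0,0,0,55],[0,0,-0.5,0,0,0,55],[0,0,0,0,0,0,55]])

```text
clock: 17.12
position: [0.5007, -0.3902, 0.0065]
tool_rot: [-2.848, 1.571, 2.104]
force: [-0.1, 0.0, -1.5]
grip_width: 0.059
```

Call:
play_rows(deltas=[[0,0,-1,0,0,0,55],[0,0,-0.5,0,0,0,55],[0,0,-0.5,0,0,0,55],[0,0,0,0,0,0,55]])

```text
clock: 17.62
position: [0.5007, -0.3903, 0.0045]
tool_rot: [-1.269, 1.571, -2.6]
force: [0.4, -0.8, 0.2]
grip_width: 0.0587
```

Call:
play_rows(deltas=[[0,0,-0.5,0,0,0,55],[0,0,-0.5,0,0,0,55],[0,0,0,0,0,0,55]])

```text
clock: 18.0
position: [0.5007, -0.3903, 0.0035]
tool_rot: [-1.104, 1.571, -2.436]
force: [-0.1, -0.9, 0.7]
grip_width: 0.0591
```

Call:
play_rows(deltas=[[0,0,-0.5,0,0,0,55],[0,0,-0.5,0,0,0,55],[0,0,0,0,0,0,55]])

```text
clock: 18.38
position: [0.5007, -0.3902, 0.0025]
tool_rot: [-2.609, 1.571, 2.343]
force: [-0.1, 0.2, 1.2]
grip_width: 0.0588
```

Call:
play_rows(deltas=[[0,0,-0.5,0,0,0,55],[0,0,0,0,0,0,55]])

```text
clock: 18.62
position: [0.5006, -0.3903, 0.002]
tool_rot: [-2.126, 1.571, 2.826]
force: [0.0, -2.1, 1.2]
grip_width: 0.0587
```

Call:
play_rows(deltas=[[0,0,-0.5,0,0,0,55],[0,0,0,0,0,0,55]])

```text
clock: 18.88
position: [0.5006, -0.3902, 0.0015]
tool_rot: [-2.501, 1.571, 2.451]
force: [-0.3, -0.1, 1.2]
grip_width: 0.0589
```

Call:
play_rows(deltas=[[0,0,-0.4,0,0,0,55],[0,0,0,0,0,0,55]])

```text
clock: 19.12
position: [0.5007, -0.3903, 0.0011]
tool_rot: [0.296, 1.571, -1.036]
force: [-0.6, -0.9, 0.7]
grip_width: 0.0587
```

Call:
play_rows(deltas=[[0,0,-0.3,0,0,0,55],[0,0,0,0,0,0,55]])

```text
clock: 19.38
position: [0.5007, -0.3903, 0.0011]
tool_rot: [-0.092, 1.571, -1.424]
force: [-2.4, 0.2, 6.8]
grip_width: 0.0593
```

Call:
play_rows(deltas=[[0,0,-0.3,0,0,0,55],[0,0,0,0,0,0,55]])

```text
clock: 19.62
position: [0.5007, -0.3903, 0.001]
tool_rot: [-0.132, 1.57, -1.463]
force: [-2.0, 0.5, 10.6]
grip_width: 0.059
```

Firm contact at z ≈ 1.1 mm. I'll ease off slightly, open slowly and retreat.

Call:
play_rows(deltas=[[0,0,0.4,0,0,0,55],[0,0,0,0,0,0,60],[0,0,0,0,0,0,64],[0,0,0,0,0,0,70],[0,0,0,0,0,0,78],[0,0,0,0,0,0,78]])

```text
clock: 20.38
position: [0.5006, -0.3903, 0.0009]
tool_rot: [-1.961, 1.571, 2.991]
force: [0.1, 0.2, -0.4]
grip_width: 0.0779
```

Call:
play_rows(deltas=[[0,0,5,0,0,0,78],[0,0,15,0,0,0,78],[0,0,40,0,0,0,78],[0,0,50,0,0,0,78],[-20,-30,40,0,0,0,78],[-40,-40,0,0,0,0,78],[-40,-40,0,0,0,0,78],[0,0,0,0,0,0,78]])

```text
clock: 21.38
position: [0.3964, -0.5041, 0.1518]
tool_rot: [-0.875, 1.568, -2.213]
force: [-0.2, 1.4, 0.4]
grip_width: 0.0782
```

```bash
python3 - <<'E'
from h import *
s=telemetry.observe(); print(s["clock"],s["position"],s["force"].round(1))
grab('top','top9.png',s=1.5); grab('side','side9.png',crop=(190,90,400,230),s=3.6)
E
```

```text
21.375 [ 0.39640989 -0.5040798   0.15176246] [-0.2  1.4  0.4]
```

View pics/top9.png

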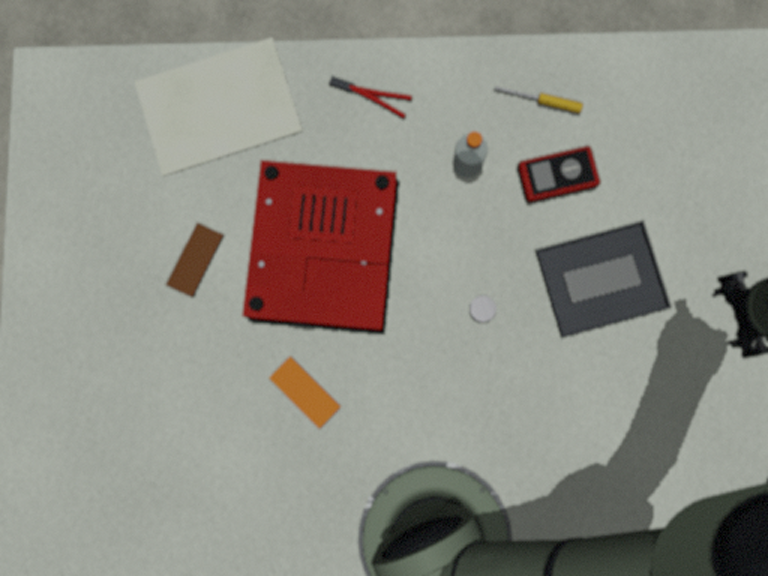

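View pics/side9.png

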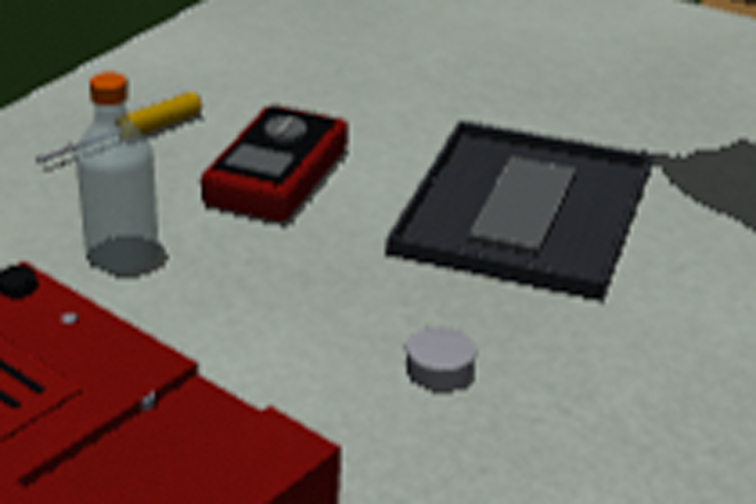

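The cover lies flat and centred in the pan (top view (602,278), side view (525,202)). The bottle, meter and tin are unmoved, and the gripper is clear.

```bash
python3 -c "
from workcell import workorder; print(workorder.job_done())"
```

```text
the job is handed in; nothing more can be done
None
```

The cover is off the cable compartment and lying flat near the middle of the pan. The job was handed in at about 21.5 s of the 64 s allowed.

- **Drag:** I pressed with the shut fingertips and dragged the cover until its end overhung the edge by about 4 cm. The press was mostly 10–12 N, and the highest reading was 12.7 N. The fingertip slipped for the first few millimetres at 6–8 N, until I pressed harder.
- **Pinch and lift:** I pinched the overhanging end by its sides with 30 N, lifted it clear and carried it to the pan with a 20° turn.
- **Set-down:** I lowered it in small steps to a contact force of about 10 N, backed off, then opened the fingers and withdrew.

**Last checks:** The final top and side pictures show the cover flat in the pan, and the bottle, meter and tin where they were. The gripper is clear and touching nothing.

**Disagreement:** The top camera and the wrist camera differed by about 5 mm on the position of the housing and cover. I used the wrist camera, and the side picture of the overhanging cover agreed with it.

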